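# Sweep the counted brass nuts down the sorting-tray chute

## Task

Push the shutter of the raised sorting tray fully open by its red lug, then sweep the three brass nuts across the tray with closed fingers and down the chute into the blue bin below it, keeping the black bush, which does not belong with them, on the tray. Then push the shutter fully shut again. Only push the parts, never pick them up, and do not shift the bin or disturb the tools around the tray.

Things in the scene. Friction and masses are not known exactly. Their poses are not given: they have to be found in the camera images.
- tray: Grey sheet-metal sorting tray on four legs, fixed to the worktop. Origin on the worktop below its middle. Its floor is 100 mm up. Inside: side walls at x = -110 and +110 mm, rear wall at y = +115; from y = -60 slanting flanks narrow to a throat 80 mm wide (x -40 to +40) at y = -112, open towards -y. Walls are 4 mm thick, 27 mm above the floor. Yaw varies up to 0.25 rad (at 0: the world's axes).
- tray_floor (a point): Point on top of the tray floor at the tray's x = y = 0, 100 mm above the worktop; axes of the tray.
- chute_edge (a point): Middle of the edge where the floor ends and the chute begins: tray x = 0, y = -130 mm, at floor height. The chute, 80 mm wide between cheeks, drops at 60 degrees towards the tray's -y into the bin; a part falls once its middle is pushed past this edge. Axes of the tray.
- shutter (a joint): Steel sliding shutter, 86 mm wide, 3 mm thick, standing across the throat at tray y = -118.5 mm, up to 28 mm above the floor. 0 = fully shut, 0.085 m = fully open, with stops at both; it opens towards the tray's +x (away from the robot), needs a push of about 2 N and stays where it is left. Starts 0 to 20 mm open.
- shutter_lug (a point): Middle of the red grip cap on the shutter's upright lug, moving with it: at tray x = -10 mm when shut, +75 mm when open, y = -118.5 mm, 139 mm above the worktop. The cap is 16 mm along the slide, 14 mm across, from 129 to 149 mm above the worktop, clear above the tray's rim; push it sideways, along the tray's x.
- brass_nut_a: Brass hex nut, 25 x 28 mm, 14 mm high, 30 g, lying flat on the tray floor; origin at the centre of its underside, z along the bore.
- brass_nut_b: Second brass hex nut, the same.
- brass_nut_c: Third brass hex nut, the same.
- black_bush: Black round plastic bush, 31 mm diameter, 23 mm high, 20 g, standing on the tray floor among the nuts; origin at the centre of its underside. It may be pushed aside but stays on the tray.
- bin: Small empty blue stacking bin, 129 x 102 x 62 mm, loose, 80 g, on the worktop under the chute; origin at the centre of its underside, x along its length: high back wall at +x (under the chute's lip, towards the tray), low front (27 mm high) at -x. Inside about 105 x 84 mm, floor 2 mm thick.
- spanner: Combination spanner, 153 mm long, 8 mm high, lying loose on the worktop left of the tray; origin at the centre of its underside. Bystander.
- pliers: Red-handled pliers, 170 mm long, 12 mm high, lying loose at the right of the worktop; origin at the centre of the underside. Bystander.

How it is judged:
On the way, in this order (a step that is already met when the one before it is completed fails the run):
1. the shutter is pushed open (70 mm or more of its 85 mm) (value of joint shutter above 0.07 m), for 0.1 s.
2. all three brass nuts lie in the blue bin (x of brass_nut_a in the frame of bin between -0.058 and 0.058 m and y of brass_nut_a in the frame of bin between -0.046 and 0.046 m and z of brass_nut_a in the frame of bin between -0.01 and 0.05 m and x of brass_nut_b in the frame of bin between -0.058 and 0.058 m and y of brass_nut_b in the frame of bin between -0.046 and 0.046 m and z of brass_nut_b in the frame of bin between -0.01 and 0.05 m and x of brass_nut_c in the frame of bin between -0.058 and 0.058 m and y of brass_nut_c in the frame of bin between -0.046 and 0.046 m and z of brass_nut_c in the frame of bin between -0.01 and 0.05 m), for 0.2 s.
At the end, for the whole second after the job is handed in: All three brass nuts lie at rest in the blue bin, the black bush lies at rest on the tray floor inside the walls and shutter, and the shutter is shut to within 6 mm (all of step 2 and x of black_bush in the frame of tray_floor between -0.11 and 0.11 m and y of black_bush in the frame of tray_floor between -0.112 and 0.115 m and z of black_bush in the frame of tray_floor between -0.01 and 0.03 m and linear speed of each of brass_nut_a, brass_nut_b, brass_nut_c, black_bush below 0.02 m/s and value of joint shutter below 0.006 m); the robot touches nothing.
It fails at once if a nut or the bush is lifted more than 27 mm off the tray floor (height (world z) of any of brass_nut_a, brass_nut_b, brass_nut_c, black_bush above 0.127 m).
It fails at once if the black bush leaves the tray (height (world z) of black_bush below 0.09 m).
It fails at once if the bin is shifted by more than 20 mm (distance of bin from where it was at the start of the episode above 0.02 m).
It fails at once if the spanner or the pliers beside the tray are moved by more than 20 mm (distance of any of spanner, pliers from where it was at the start of the episode above 0.02 m).
It also fails if it takes over 67 s, if anything falls off the work surface, if the arm or the gripper's body presses on something with over 40 N, if the wrist force passes 120 N, or if a joint passes its speed limit or range.

## Robot

A 6-joint arm with a two-finger parallel gripper is mounted at the origin on a cart in front of the work surface, level with it; the furniture and walls round the work are solid. World frame = base frame: x ahead of the robot, y to its left, z up, the work surface at z = 0. Lengths are in m, angles in rad, forces in N, time in s.
With the tool pointing down it reaches from about 0.35 to 1 m from the base axis. Payload 7.1 kg.
Tool frame: the origin (TCP) lies between the finger pads; the fingertips stand 11 mm ahead of it and the grasp point (between the pads) lies 8 mm behind it; z points along the fingers, y is the line along which they close (so a half turn about z gives the same grasp; the last joint's range is limited). The gripper opens to 85 mm and grips with 20 to 120 N. Pads are 22 mm wide; open, the fingers measure 114 mm over their backs; the gripper's body (76 mm by 85 mm) begins 54 mm behind the grasp point. The pads swing forward as they close: fully open they stand 13 mm farther back than shut.
Start: joints at [1.263, 0.423, 1.63, -0, 1.089, -0.019], TCP at [0.178, 0.599, 0.242] pointing down, gripper open.
Joint ranges: [-3, 3], [-0.9, 2.11], [0.09, 2.58], [-1.31, 4.45], [0.11, 2.69], [-2.54, 2.54]. Speed limits (rad/s): [2.39, 2.39, 3.01, 3.14, 3.14, 3.14].

## Interface

Orientations are given as [roll, pitch, yaw] about the fixed x, y, z axes, in that order (R = Rz(yaw) Ry(pitch) Rx(roll)).
In Python, from plant import env, viewer, job gives the robot as it stands.
- The arm moves only by the tool drive_tool, never from a script. Its argument "moves" is a list of rows, each a list of 7 numbers: the turn, a rotation vector about the tool's x, y, z in degrees, then the shift along the tool's x, y, z in mm, then the opening, from -1 (shut) to 1 (fully open), so that 0 is half open. In form: [[rx, ry, rz, tx, ty, tz, fingers], ...]. A call has 1 to 12 rows; each row shifts and turns the commanded pose from where the row before left it, along the tool's axes as they then stand; what a row does not reach is not made up. A row lasts 1/12 s, in which the tool goes at most 41.7 mm and 7.16 degrees, less where a joint would pass 70% of its speed; a pose out of reach is approached as far as the arm can. A call with a gripper value outside its range is refused whole. The fingers move at their own pace and stop on an object; "grip_force" is the grip in N (left out, the last holds). Time passes only in rows, so rows that do not move let the fingers close. It gives the time, the measured TCP pose, the force, the opening and the grip force at its end, in the units of the state.
- env.observe(): the state, without advancing time (a new reading comes with each control period).
- viewer.get_image(name): name is "side" or "top" or "wrist"; returns the picture (480x640x3 uint8, blue, green, red); there is no depth.
- viewer.camera_params(name): a dict with "intrinsics" (3x3 intrinsics, pixels), "k1" (the pictures are not rectified: a ray, as slopes to the right and down, at radius r is drawn at 1 + k1 r^2 times it, then the intrinsics apply), "camera_from_world" (4x4, takes a point from world to camera coordinates). Camera axes: x right, y up, looking along -z (the intrinsics and any distortion apply to the point x, -y, -z); pixel columns grow to the right and rows downward; lengths in m; the calibration is good to about 2 mm. A picture is of the moment at which its call begins: read the wrist's pose just before it. camera_params takes no time and is no camera call; for the wrist camera it gives the pose at the moment of the call.
- job.hand_in(): hands the job in; it is judged then, once.
The state is a dict: "time": time; "joint_positions": joint angles; "dq": joint speeds; "tau": joint torques, N m; "tool_pos": TCP position; "tool_rot": TCP orientation; "ft_force": force on the tool from outside, world axes, zero at the start; "moment": the same for the moment, N m; "width": finger opening in m; "finger_force": force on a finger pad.
Only numpy, scipy, OpenCV 4.12 (cv2) and the standard library are available. Lean on these libraries where they do the work, as an engineer would, in place of code of your own. Each camera call takes 0.05 s, during which the arm holds its last target. There are 200 camera calls.

## Working session

There is one attempt and no reset: what is moved stays moved. The work goes in short steps, Python scripts to look and compute and a tool call to move; the robot and the scene stay as the last step left them, time stands still between calls to the robot, and variables do not carry over. Pictures are saved under pics/ and viewed, at most 10 in all, crops included, and the job is handed in when it is done.

Besides the shell and the picture viewer there is one more tool, called after "Call:" as name([rows], argument=value, ...), one row to a line, values as JSON. drive_tool: Moves the arm, as the interface text tells. Its arguments: {"type":"object","properties":{"moves":{"type":"array"},"grip_force":{"type":"number"}},"required":["moves"]}

```bash
mkdir -p pics; ls; python3 - <<'E'
from plant import env, viewer
import cv2
s=env.observe();print({k:s[k] for k in('time','tool_pos','tool_rot','width','ft_force')})
for n in('top','side'):
    cv2.imwrite(f'pics/{n}0.png',viewer.get_image(n)); print(n,viewer.camera_params(n))
E
```

```text
pics
{'time': 0.0, 'tool_pos': array([0.17781017, 0.59860889, 0.24152662]), 'tool_rot': array([-3.14002425e+00, -4.31903825e-05,  2.85277889e+00]), 'width': 0.08540822197525028, 'ft_force': array([-0.22061862, -0.00906497, -0.08154947])}
top {'intrinsics': array([[579.81205612,   0.        , 313.04247517],
       [  0.        , 579.81205612, 231.0073354 ],
       [  0.        ,   0.        ,   1.        ]]), 'k1': -0.18258393811733922, 'camera_from_world': array([[-2.81750305e-02, -9.99455065e-01,  1.71970945e-02,
         1.19893387e-03],
       [ 9.86047552e-01, -2.49652062e-02,  1.64581177e-01,
        -5.31087907e-01],
       [-1.64062162e-01,  2.15942326e-02,  9.86213616e-01,
        -1.28641538e+00],
       [ 0.00000000e+00,  0.00000000e+00,  0.00000000e+00,
         1.00000000e+00]])}
side {'intrinsics': array([[535.42284551,   0.        , 310.95411447],
       [  0.        , 535.42284551, 239.72495583],
       [  0.        ,   0.        ,   1.        ]]), 'k1': -0.046787250835223164, 'camera_from_world': array([[-9.90907625e-01, -1.34543860e-01,  1.69823068e-04,
         5.43724537e-01],
       [ 8.94170496e-02, -6.57607138e-01,  7.48035723e-01,
        -1.18209900e-01],
       [-1.00531936e-01,  7.41249487e-01,  6.63658442e-01,
        -1.19378218e+00],
       [ 0.00000000e+00,  0.00000000e+00,  0.00000000e+00,
         1.00000000e+00]])}
```

View pics/top0.png

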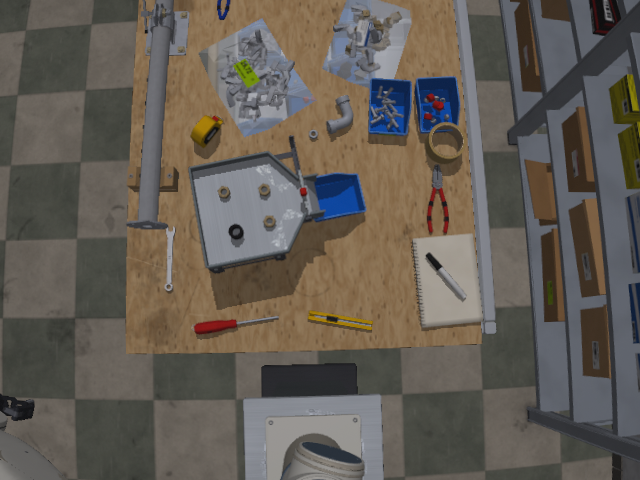

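View pics/side0.png

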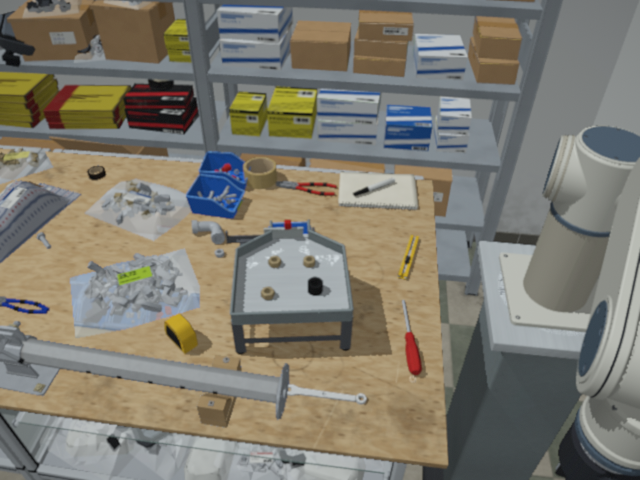

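Top view: the tray has its throat toward image right (world -y). Nuts are at about (224,192), (264,190) and (270,222), the bush at (236,232), the red lug at (303,191) and the bin at (338,195).

```bash
cat > h.py <<'E'
import numpy as np, cv2
from plant import env, viewer
def par(n):
    p=viewer.camera_params(n); return p['intrinsics'],p['k1'],p['camera_from_world']
def proj(n,P):
    K,k,T=par(n); P=np.atleast_2d(P); c=P@T[:3,:3].T+T[:3,3]
    s=np.c_[c[:,0],-c[:,1]]/-c[:,2:]; r2=(s**2).sum(1,keepdims=True)
    s=s*(1+k*r2); return s@K[:2,:2].T+K[:2,2]
def ray(n,uv,z):
    K,k,T=par(n); d=(np.atleast_2d(uv).astype(float)-K[:2,2])/[K[0,0],K[1,1]]; s=d.copy()
    for _ in range(20): s=d/(1+k*(s**2).sum(1,keepdims=True))
    D=np.c_[s[:,0],-s[:,1],-np.ones(len(s))]@T[:3,:3]; C=-T[:3,:3].T@T[:3,3]
    t=(z-C[2])/D[:,2]; return C+D*t[:,None]
E
python3 - <<'E'
from h import *
im=cv2.imread('pics/top0.png')
c=cv2.resize(im[140:290,180:380],None,fx=4,fy=4,interpolation=cv2.INTER_CUBIC);cv2.imwrite('pics/c.png',c)
print(ray('top',[[224,192],[264,190],[270,222]],.114).round(3),ray('top',[[236,232]],.123).round(3),ray('top',[[303,191]],.149).round(3))
E
```

```text
[[0.611 0.182 0.114]
 [0.613 0.094 0.114]
 [0.542 0.082 0.114]] [[0.52  0.155 0.123]] [[0.601 0.008 0.149]]
```

View pics/c.png

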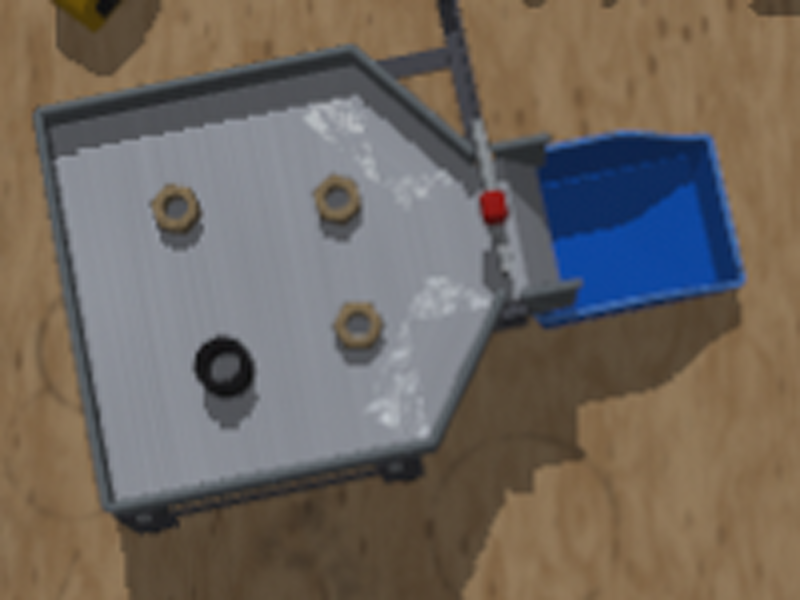

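The crop shows the rim corners at (38,110), (107,510), (353,48) and (435,445). Nut tops are at (175,209), (337,199) and (358,325), the bush at (224,366) and the lug at (493,203). Next I fit the tray pose.

```bash
python3 - <<'E'
from h import *
from scipy.optimize import least_squares
f=lambda p:180*np.array([1,0])+np.array([0,140])+(np.atleast_2d(p)+.5)/4-.5
C=f([[38,110],[107,510],[353,48],[435,445]]); M=np.array([[114,119],[-114,119],[114,-62],[-114,-62]])/1000
W=ray('top',C,.127)[:,:2]
def R(a): return np.array([[np.cos(a),-np.sin(a)],[np.sin(a),np.cos(a)]])
r=least_squares(lambda p:(M@R(p[2]).T+p[:2]-W).ravel(),[.55,.12,0]); print(r.x.round(4),(r.fun*1000).round(1))
o,a=r.x[:2],r.x[2]
np.save('tray.npy',r.x)
N=ray('top',f([[175,209],[337,199],[358,325]]),.114); B=ray('top',f([224,366]),.123); L=ray('top',f([493,203]),.149)
for n,p in (('n',N),('b',B),('lug',L)): print(n,((p[:,:2]-o)@R(a)*1000).round(0))
for t in [(75,-118.5),(0,-130),(0,0)]: print(t,(R(a)@np.array(t)/1000+o).round(4))
E
```

```text
[0.576  0.1227 0.1761] [ 0.6  1.8 -1.8  1.1  2.  -1.9 -0.8 -1.1]
n [[ 46.  54.]
 [ 33. -35.]
 [-38. -33.]]
b [[-48.  42.]]
lug [[   6. -117.]]
(75, -118.5) [0.6706 0.0192]
(0, -130) [ 0.5988 -0.0053]
(0, 0) [0.576  0.1227]
```

Tray fit is good to 2 mm. The lug is at tray (6,-117), so the shutter is about 16 mm open. I'll turn the tool so that its x matches tray y, its y matches tray x, and z points down.

Call:
drive_tool([
  [0, 0, 7.04, 0, 0, 0, -1],
  [0, 0, 7.04, 0, 0, 0, -1],
  [0, 0, 7.04, 0, 0, 0, -1],
  [0, 0, 7.04, 0, 0, 0, -1],
  [0, 0, 7.04, 0, 0, 0, -1],
  [0, 0, 7.04, 0, 0, 0, -1],
  [0, 0, 7.04, 0, 0, 0, -1],
  [0, 0, 7.04, 0, 0, 0, -1],
  [0, 0, 7.04, 0, 0, 0, -1],
], grip_force=20)

```text
time: 0.85
tool_pos: [0.1779, 0.5988, 0.2418]
tool_rot: [-3.141, 0.001, 1.741]
ft_force: [-0.4, -0.6, -0.8]
width: 0.0002
finger_force: 0.0
```

```bash
cat > st.py <<'E'
from h import *
o=np.load('tray.npy'); a=o[2]; Rm=np.array([[np.cos(a),-np.sin(a)],[np.sin(a),np.cos(a)]])
def st():
    s=env.observe(); p=s['tool_pos']; t=(p[:2]-o[:2])@Rm*1000
    print('t',round(s['time'],2),'tray',t.round(1),'z',round(p[2]*1000,1),'yaw err deg',np.degrees(s['tool_rot'][2]-a-np.pi/2).round(2),'w',round(s['width']*1000,1),'F tray',(s['ft_force'][:2]@Rm).round(1),s['ft_force'][2].round(1),'q',s['joint_positions'].round(2))
if __name__=='__main__': st()
E
python3 st.py
```

```text
t 0.85 tray [-308.6  538.5] z 241.8 yaw err deg -0.35 w 0.2 F tray [-0.5 -0.6] -0.8 q [1.26 0.42 1.63 0.   1.09 1.09]
```

Call:
drive_tool([
  [0, 0, 0, -35, 14, 0, -1],
  [0, 0, 0, -35, 14, 0, -1],
  [0, 0, 0, -35, 14, 0, -1],
  [0, 0, 0, -35, 14, 0, -1],
  [0, 0, 0, -35, 14, 0, -1],
  [0, 0, 0, -35, 14, 0, -1],
  [0, 0, 0, -35, 14, 0, -1],
  [0, 0, 0, -35, 14, 0, -1],
  [0, 0, 0, -35, 14, 0, -1],
  [0, 0, 0, -35, 14, 0, -1],
  [0, 0, 0, -35, 14, 0, -1],
  [0, 0, 0, -35, 14, 0, -1],
])

```text
time: 1.85
tool_pos: [0.4174, 0.2133, 0.2422]
tool_rot: [-3.141, 0.0, 1.747]
ft_force: [0.7, 0.4, -0.1]
width: -0.0001
finger_force: 0.0
```

```bash
python3 st.py
```

```text
t 1.85 tray [-140.3  117. ] z 242.2 yaw err deg 0.01 w -0.1 F tray [0.7 0.2] -0.1 q [0.45 0.19 1.96 0.   0.98 0.27]
```

Call:
drive_tool([
  [0, 0, 0, -33.6, 14.5, 0, -1],
  [0, 0, 0, -33.6, 14.5, 0, -1],
  [0, 0, 0, -33.6, 14.5, 0, -1],
  [0, 0, 0, -33.6, 14.5, 0, -1],
  [0, 0, 0, -33.6, 14.5, 0, -1],
  [0, 0, 0, -33.6, 14.5, 0, -1],
  [0, 0, 0, -33.6, 14.5, 0, -1],
  [0, 0, 0, 0, 0, 0, -1],
  [0, 0, 0, 0, 0, 30, -1],
  [0, 0, 0, 0, 0, 30, -1],
  [0, 0, 0, 0, 0, 30, -1],
  [0, 0, 0, 0, 0, 8, -1],
])

```text
time: 2.85
tool_pos: [0.555, 0.0013, 0.1401]
tool_rot: [-3.134, -0.001, 1.747]
ft_force: [-0.4, 0.0, -0.3]
width: -0.0
finger_force: 0.0
```

```bash
python3 - <<'E'
from st import *
st(); im=viewer.get_image('side'); top=viewer.get_image('top')
cv2.imwrite('pics/d.png',np.vstack([cv2.resize(im[170:340,200:400],None,fx=2.5,fy=2.5)[:300],cv2.resize(top[140:290,180:380],None,fx=2.5,fy=2.5)[:300]])); st()
E
```

```text
t 2.85 tray [ -42.  -115.8] z 140.1 yaw err deg -0.01 w -0.0 F tray [-0.4  0.1] -0.3 q [-0.02  0.47  1.85  0.    0.83 -0.19]
t 2.95 tray [ -40.4 -115.9] z 142.6 yaw err deg 0.01 w 0.3 F tray [-0.8  0.1] 0.3 q [-0.02  0.46  1.85  0.    0.84 -0.2 ]
```

View pics/d.png

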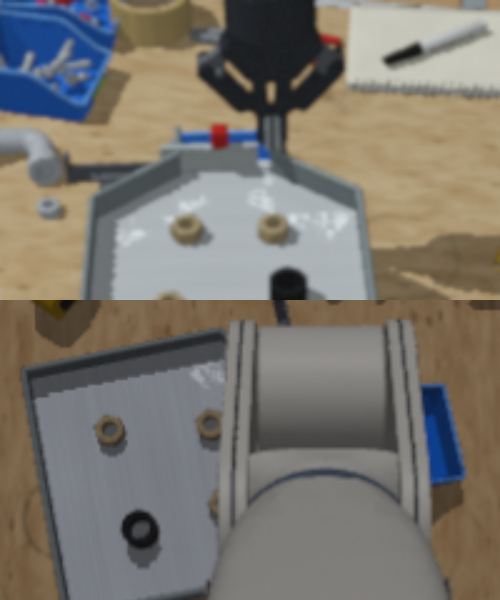

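The picture shows the closed fingers, about 20 mm thick, beside the throat on the near side of the red lug and clear of it. Pushing.

Call:
drive_tool([
  [0, 0, 0, -2, 8, 0, -1],
  [0, 0, 0, 0, 8, 0, -1],
  [0, 0, 0, 0, 8, 0, -1],
  [0, 0, 0, 0, 8, 0, -1],
  [0, 0, 0, 0, 8, 0, -1],
  [0, 0, 0, 0, 8, 0, -1],
  [0, 0, 0, 0, 8, 0, -1],
  [0, 0, 0, 0, 8, 0, -1],
  [0, 0, 0, 0, 8, 0, -1],
  [0, 0, 0, 0, 8, 0, -1],
  [0, 0, 0, 0, 0, 0, -1],
])

```text
time: 3.87
tool_pos: [0.6391, 0.0137, 0.1443]
tool_rot: [3.14, 0.0, 1.747]
ft_force: [0.2, 0.7, -0.5]
width: -0.0001
finger_force: 0.0
```

```bash
python3 st.py
```

```text
t 3.87 tray [  43.  -118.4] z 144.3 yaw err deg 0.01 w -0.1 F tray [0.4 0.7] -0.5 q [ 0.    0.56  1.66  0.    0.92 -0.17]
```

Call:
drive_tool([
  [0, 0, 0, 0, 4, 0, -1],
  [0, 0, 0, 0, 4, 0, -1],
  [0, 0, 0, 0, 3, 0, -1],
])

```text
time: 4.12
tool_pos: [0.648, 0.0153, 0.1441]
tool_rot: [-3.141, -0.0, 1.747]
ft_force: [-1.7, 0.6, 0.1]
width: -0.0002
finger_force: 0.9
```

Call:
drive_tool([
  [0, 0, 0, 0, 3, 0, -1],
])

```text
time: 4.2
tool_pos: [0.649, 0.0155, 0.1438]
tool_rot: [-3.136, -0.0, 1.747]
ft_force: [-16.3, -3.7, 12.6]
width: 0.0001
finger_force: 8.6
```

Call:
drive_tool([
  [0, 0, 0, 0, 2, 0, -1],
])

```text
time: 4.28
tool_pos: [0.6491, 0.0155, 0.1439]
tool_rot: [-3.132, -0.001, 1.747]
ft_force: [-22.1, -3.9, 14.9]
width: 0.0002
finger_force: 11.1
```

```bash
python3 - <<'E'
from st import *
st(); im=viewer.get_image('side')
c=im[170:340,200:400]; cv2.imwrite('pics/e.png',cv2.resize(c,None,fx=3,fy=3)); 
hsv=cv2.cvtColor(im,cv2.COLOR_BGR2HSV); m=((hsv[...,0]<8)|(hsv[...,0]>172))&(hsv[...,1]>170)&(hsv[...,2]>90)
n,l,s,ct=cv2.connectedComponentsWithStats(m.astype('uint8'))
for i in range(1,n):
    if s[i,4]>15 and 180<ct[i][0]<340 and 200<ct[i][1]<260: print(s[i],ct[i], (ray('side',[ct[i]],.139)[:,:2]-o[:2])@Rm*1000)
st()
E
```

```text
t 4.28 tray [  53.2 -118.3] z 143.9 yaw err deg 0.01 w 0.2 F tray [-22.4  -0. ] 14.9 q [ 0.01  0.58  1.63 -0.    0.95 -0.17]
[252 221   6   8  45] [254.66666667 224.44444444] [[  73.0828588  -118.16751288]]
t 4.33 tray [  53.  -118.3] z 143.9 yaw err deg 0.01 w -0.1 F tray [-16.7   0.1] 11.0 q [ 0.01  0.58  1.63 -0.    0.95 -0.17]
```

The shutter hit its stop at full open: lug at tray x ≈ 73–75, force -22 N. Next is nut b at (33,-35).

Call:
drive_tool([
  [0, 0, 0, 0, -10, 0, -1],
  [0, 0, 0, 0, 0, -25, -1],
  [0, 0, 0, 0, 0, -25, -1],
  [0, 0, 0, 28, 10, 0, -1],
  [0, 0, 0, 28, 10, 0, -1],
  [0, 0, 0, 27, 10, 0, -1],
  [0, 0, 0, 0, 0, 0, -1],
  [0, 0, 0, 0, 0, 0, -1],
])

```text
time: 5.0
tool_pos: [0.6585, 0.1028, 0.1945]
tool_rot: [3.14, 0.0, 1.749]
ft_force: [-0.5, 0.3, 0.6]
width: 0.0003
finger_force: 0.0
```

```bash
python3 st.py
```

```text
t 5.0 tray [ 77.7 -34. ] z 194.5 yaw err deg 0.14 w 0.3 F tray [-0.4  0.4] 0.6 q [ 0.14  0.53  1.57 -0.    1.04 -0.04]
```

Call:
drive_tool([
  [0, 0, 0, -1, 0, 30, -1],
  [0, 0, 0, 0, 0, 30, -1],
  [0, 0, 0, 0, 0, 19.5, -1],
  [0, 0, 0, 0, 0, 0, -1],
  [0, 0, 0, 0, -8, 0, -1],
  [0, 0, 0, 0, -8, 0, -1],
  [0, 0, 0, 0, -8, 0, -1],
  [0, 0, 0, 0, -8, 0, -1],
  [0, 0, 0, 0, -6, 0, -1],
  [0, 0, 0, 0, 0, 0, -1],
  [0, 0, 0, 0, 0, 0, -1],
])

```text
time: 5.92
tool_pos: [0.6207, 0.0937, 0.1153]
tool_rot: [3.141, 0.0, 1.747]
ft_force: [-0.5, -0.4, -0.3]
width: -0.0002
finger_force: 0.0
```

Call:
drive_tool([
  [0, 0, 0, 0, 10, 0, -1],
  [0, 0, 0, 10, 0, -25, -1],
  [0, 0, 0, 20, -20, -10, -1],
  [0, 0, 0, 20, -20, 0, -1],
  [0, 0, 0, 0, 0, 0, -1],
  [0, 0, 0, 0, 0, 0, -1],
])

```text
time: 6.42
tool_pos: [0.5829, 0.1387, 0.1502]
tool_rot: [3.141, 0.0, 1.749]
ft_force: [0.6, -1.3, 1.1]
width: -0.0001
finger_force: 0.0
```

```bash
cat > look.py <<'E'
from st import *
import sys
st(); im=viewer.get_image('side')
hsv=cv2.cvtColor(im,cv2.COLOR_BGR2HSV)
m=(hsv[...,0]>8)&(hsv[...,0]<28)&(hsv[...,1]>75)
poly=proj('side',np.c_[(np.array([[-108,112],[108,112],[108,-60],[42,-112],[42,-128],[-42,-128],[-42,-112],[-108,-60]])/1000)@Rm.T+o[:2],np.full(8,.105)])
k=np.zeros(m.shape,np.uint8); cv2.fillPoly(k,[poly.astype(np.int32)],1)
n,l,s,ct=cv2.connectedComponentsWithStats((m&(k>0)).astype('uint8'))
for i in range(1,n):
    if s[i,4]>15: print('brass',s[i],ct[i].round(1),((ray('side',[ct[i]],.110)[:,:2]-o[:2])@Rm*1000).round(0))
m=(hsv[...,2]<50)&(k>0)
n,l,s,ct=cv2.connectedComponentsWithStats(m.astype('uint8'))
for i in range(1,n):
    if s[i,4]>60: print('dark',s[i],ct[i].round(1),((ray('side',[ct[i]],.112)[:,:2]-o[:2])@Rm*1000).round(0))
if len(sys.argv)>1: cv2.imwrite(f'pics/{sys.argv[1]}.png',cv2.resize(im[170:340,190:390],None,fx=4,fy=3.5))
E
python3 look.py f
```

```text
t 6.42 tray [ 9.6 14.6] z 150.2 yaw err deg 0.11 w -0.1 F tray [ 0.3 -1.4] 1.1 q [ 0.21  0.5   1.75 -0.    0.89  0.04]
brass [306 257   7   4  24] [309.  258.6] [[-41. -37.]]
brass [305 261   9   6  35] [309.2 263.8] [[-41. -22.]]
brass [262 288  12  11  69] [267.4 293.5] [[44. 58.]]
dark [257 231  57  35 815] [284.3 243. ] [[ 10. -86.]]
dark [308 278  14  17 205] [314.8 285.9] [[-49.  43.]]
```

View pics/f.png

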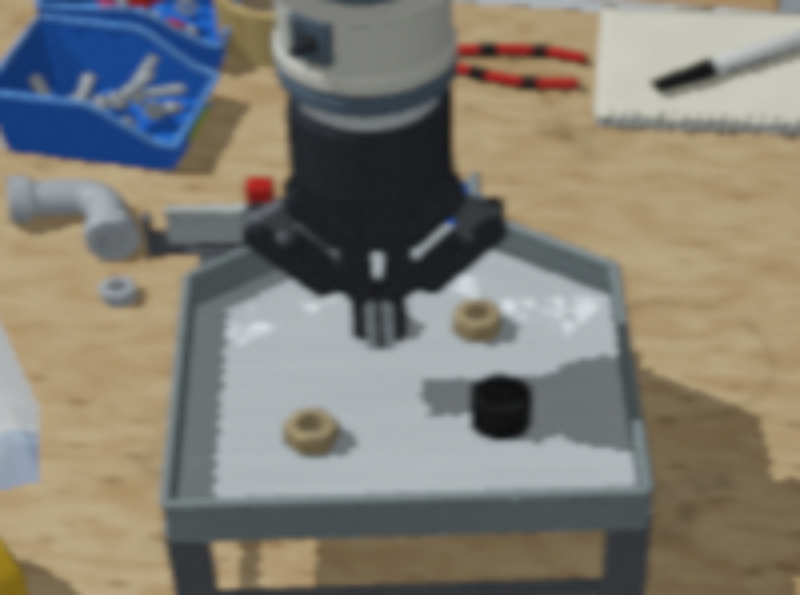

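The picture shows nuts c and a and the bush undisturbed. Nut b is hidden behind the fingers at x ≈ 12, as intended. Sweep it.

Call:
drive_tool([
  [0, 0, 0, 0, 2, 18, -1],
  [0, 0, 0, 0, 0, 17, -1],
  [0, 0, 0, 0, 0, 0, -1],
  [0, 0, 0, -9, 0, 0, -1],
  [0, 0, 0, -9, 0, 0, -1],
  [0, 0, 0, -9, 0, 0, -1],
  [0, 0, 0, -9, 0, 0, -1],
  [0, 0, 0, -9, 0, 0, -1],
  [0, 0, 0, -9, 0, 0, -1],
  [0, 0, 0, -9, 0, 0, -1],
  [0, 0, 0, -9, 0, 0, -1],
])

```text
time: 7.38
tool_pos: [0.5974, 0.0661, 0.115]
tool_rot: [3.141, 0.0, 1.747]
ft_force: [-0.5, 0.4, 0.2]
width: 0.0
finger_force: 0.1
```

```bash
python3 look.py
```

```text
t 7.38 tray [ 11.1 -59.5] z 115.0 yaw err deg -0.02 w 0.0 F tray [-0.4  0.5] 0.2 q [ 0.09  0.56  1.76  0.    0.83 -0.09]
brass [304 257  10  10  70] [309.1 261.3] [[-41. -29.]]
brass [263 288   9   5  28] [267.  290.2] [[45. 49.]]
brass [262 292  12   7  40] [267.8 295.7] [[43. 64.]]
dark [267 231  41  22 324] [285.3 237. ] [[   8. -105.]]
dark [309 278  13  17 193] [315.  286.1] [[-50.  44.]]
```

Call:
drive_tool([
  [0, 0, 0, -9, 0, 0, -1],
  [0, 0, 0, -9, 0, 0, -1],
  [0, 0, 0, -9, 0, 0, -1],
  [0, 0, 0, -9, 0, 0, -1],
  [0, 0, 0, -9, 0, 0, -1],
  [0, 0, 0, -9, 0, 0, -1],
  [0, 0, 0, -5, 0, 0, -1],
  [0, 0, 0, 0, 0, 0, -1],
  [0, 0, 0, 0, 0, 0, -1],
])

```text
time: 8.18
tool_pos: [0.6075, 0.0087, 0.1148]
tool_rot: [-3.142, -0.0, 1.746]
ft_force: [0.5, -0.3, 0.8]
width: -0.0001
finger_force: 0.0
```

Call:
drive_tool([
  [0, 0, 0, 15, 0, 0, -1],
  [0, 0, 0, 0, 0, -25, -1],
  [0, 0, 0, 20, -30, -25, -1],
  [0, 0, 0, 35, -30, 0, -1],
  [0, 0, 0, 35, -30, 0, -1],
  [0, 0, 0, 0, 0, 0, -1],
  [0, 0, 0, 0, 0, 0, -1],
])

```text
time: 8.77
tool_pos: [0.507, 0.0924, 0.1638]
tool_rot: [-3.141, -0.0, 1.751]
ft_force: [0.2, -0.4, -0.2]
width: -0.0002
finger_force: 0.0
```

```bash
python3 look.py; python3 - <<'E'
from h import *
t=viewer.get_image('top'); cv2.imwrite('pics/g.png',cv2.resize(t[140:290,180:380],None,fx=4,fy=4))
E
```

```text
t 8.77 tray [-73.3 -17.7] z 163.8 yaw err deg 0.2 w -0.2 F tray [ 0.1 -0.4] -0.2 q [ 0.16  0.38  1.93  0.    0.84 -0.02]
brass [305 257   9  10  61] [309.  261.6] [[-41. -28.]]
brass [263 288   9   5  29] [266.9 290.2] [[45. 49.]]
brass [262 292  12   7  40] [267.5 295.8] [[43. 64.]]
dark [309 278  13  17 193] [315.  286.1] [[-50.  44.]]
```

View pics/g.png

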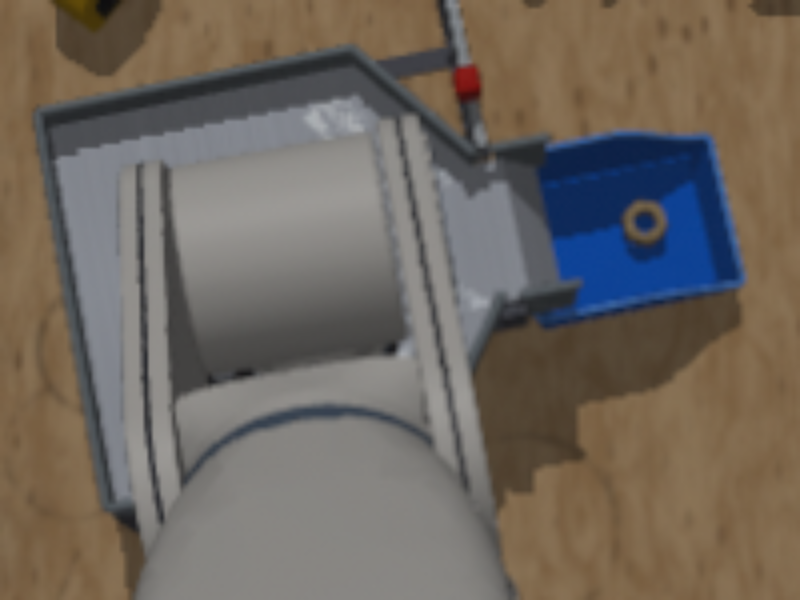

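Nut b lies in the bin at crop (643,222). Next is nut c at (-39,-32), pushed toward +x.

Call:
drive_tool([
  [0, 0, 0, -14, -7, 0, -1],
  [0, 0, 0, 0, 0, 25, -1],
  [0, 0, 0, 0, 0, 24, -1],
  [0, 0, 0, 0, 0, 0, -1],
  [0, 0, 0, 0, 8, 0, -1],
  [0, 0, 0, 0, 8, 0, -1],
  [0, 0, 0, 0, 8, 0, -1],
  [0, 0, 0, 0, 8, 0, -1],
  [0, 0, 0, 0, 8, 0, -1],
  [0, 0, 0, 0, 0, 0, -1],
  [0, 0, 0, 0, 0, 0, -1],
])

```text
time: 9.78
tool_pos: [0.5446, 0.0825, 0.1148]
tool_rot: [3.141, 0.0, 1.747]
ft_force: [0.4, -0.2, 0.5]
width: -0.0001
finger_force: 0.0
```

```bash
python3 look.py
```

```text
t 9.78 tray [-38. -34.] z 114.8 yaw err deg 0.01 w -0.1 F tray [ 0.3 -0.3] 0.5 q [ 0.13  0.5   1.87  0.    0.77 -0.05]
brass [291 258   8   5  26] [294.4 260.3] [[-10. -33.]]
brass [291 263   9   5  31] [295.1 265.1] [[-12. -19.]]
brass [262 288  12  11  65] [267.4 293.5] [[44. 58.]]
dark [278 231  49  30 481] [302.3 241.6] [[-29. -89.]]
dark [309 278  13  17 193] [315.  286.1] [[-50.  44.]]
```

Call:
drive_tool([
  [0, 0, 0, 0, -10, 0, -1],
  [0, 0, 0, 0, 0, -20, -1],
  [0, 0, 0, 15, 0, -15, -1],
  [0, 0, 0, 15, 18, 0, -1],
  [0, 0, 0, 17, 19, 0, -1],
  [0, 0, 0, 0, 0, 0, -1],
  [0, 0, 0, 0, 0, 20, -1],
  [0, 0, 0, 0, 0, 15, -1],
  [0, 0, 0, 0, 0, 0, -1],
])

```text
time: 10.58
tool_pos: [0.559, 0.1326, 0.1118]
tool_rot: [-3.136, 0.0, 1.747]
ft_force: [0.0, -0.1, -0.2]
width: 0.0001
finger_force: 0.0
```

Call:
drive_tool([
  [0, 0, 0, -9, 0, 0, -1],
  [0, 0, 0, -9, 0, 0, -1],
  [0, 0, 0, -9, 0, 0, -1],
  [0, 0, 0, -9, 0, 0, -1],
  [0, 0, 0, -9, 0, 0, -1],
  [0, 0, 0, -9, 0, 0, -1],
  [0, 0, 0, -9, 0, 0, -1],
  [0, 0, 0, -9, 0, 0, -1],
])

```text
time: 11.25
tool_pos: [0.5752, 0.0613, 0.1147]
tool_rot: [3.141, 0.0, 1.747]
ft_force: [-0.2, 1.7, 0.1]
width: 0.0001
finger_force: 0.1
```

```bash
python3 look.py
```

```text
t 11.25 tray [-11.6 -60.3] z 114.7 yaw err deg -0.02 w 0.1 F tray [0.1 1.7] 0.1 q [ 0.09  0.53  1.81  0.    0.8  -0.09]
brass [264 288   8   5  28] [267.2 290.2] [[44. 49.]]
brass [262 292  12   7  41] [267.6 295.8] [[43. 64.]]
dark [271 231  41  20 305] [292.2 236.7] [[  -7. -105.]]
dark [309 278  13  17 193] [315.  286.1] [[-50.  44.]]
```

Call:
drive_tool([
  [0, 0, 0, -9, 0, 0, -1],
  [0, 0, 0, -9, 0, 0, -1],
  [0, 0, 0, -9, 0, 0, -1],
  [0, 0, 0, -9, 0, 0, -1],
  [0, 0, 0, -9, 0, 0, -1],
  [0, 0, 0, -9, 0, 0, -1],
  [0, 0, 0, -4, 0, 0, -1],
  [0, 0, 0, 0, 0, 0, -1],
  [0, 0, 0, 0, 0, 0, -1],
])

```text
time: 12.05
tool_pos: [0.5851, 0.0051, 0.1145]
tool_rot: [-3.142, -0.0, 1.746]
ft_force: [-0.1, 0.9, -0.8]
width: 0.0001
finger_force: 0.0
```

Call:
drive_tool([
  [0, 0, 0, 15, 0, 0, -1],
  [0, 0, 0, 0, 0, -25, -1],
  [0, 0, 0, 28, 0, -25, -1],
  [0, 0, 0, 32, 24, 0, -1],
  [0, 0, 0, 32, 24, 0, -1],
  [0, 0, 0, 32, 24, 0, -1],
  [0, 0, 0, 32, 24, 0, -1],
  [0, 0, 0, 0, 0, 0, -1],
  [0, 0, 0, 0, 0, 0, -1],
])

```text
time: 12.8
tool_pos: [0.6498, 0.1932, 0.1643]
tool_rot: [3.141, -0.0, 1.751]
ft_force: [-0.5, 0.4, -0.2]
width: -0.0007
finger_force: 0.0
```

```bash
python3 look.py; python3 - <<'E'
from h import *
t=viewer.get_image('top'); cv2.imwrite('pics/i.png',cv2.resize(t[140:290,180:380],None,fx=4,fy=4))
E
```

```text
t 12.8 tray [85.  56.5] z 164.3 yaw err deg 0.21 w -0.7 F tray [-0.4  0.5] -0.2 q [0.27 0.59 1.56 0.   1.   0.09]
brass [262 288  11  11  87] [267.1 293.3] [[44. 58.]]
dark [237 241  37  36 488] [252.6 256.5] [[ 77. -46.]]
dark [308 278  14  17 202] [314.8 286.3] [[-49.  44.]]
```

View pics/i.png

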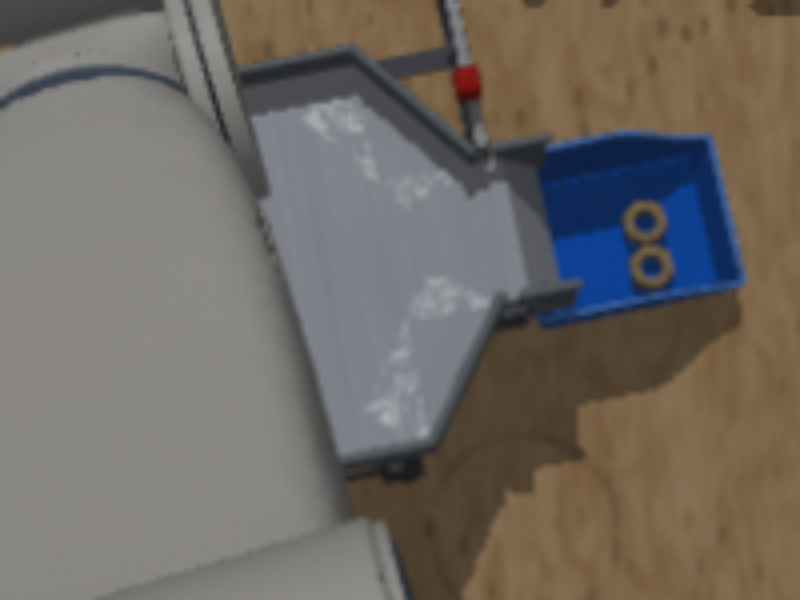

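Two nuts are now in the bin. Nut a is at (44,56); push it to x ≈ 10.

Call:
drive_tool([
  [0, 0, 0, -1, 0, 25, -1],
  [0, 0, 0, 0, 0, 24, -1],
  [0, 0, 0, 0, 0, 0, -1],
  [0, 0, 0, 0, -8, 0, -1],
  [0, 0, 0, 0, -8, 0, -1],
  [0, 0, 0, 0, -8, 0, -1],
  [0, 0, 0, 0, -8, 0, -1],
  [0, 0, 0, 0, -8, 0, -1],
  [0, 0, 0, 0, -7, 0, -1],
  [0, 0, 0, 0, 0, 0, -1],
  [0, 0, 0, 0, 0, 0, -1],
])

```text
time: 13.82
tool_pos: [0.6032, 0.1813, 0.1159]
tool_rot: [3.141, 0.0, 1.747]
ft_force: [0.7, -0.1, 0.8]
width: -0.0001
finger_force: 0.0
```

```bash
python3 look.py
```

```text
t 13.82 tray [37. 53.] z 115.9 yaw err deg 0.02 w -0.1 F tray [ 0.7 -0.2] 0.8 q [ 0.27  0.59  1.69 -0.    0.86  0.1 ]
brass [281 286   9  11  76] [284.9 291.5] [[10. 54.]]
dark [ 237  232   64   61 1779] [269.4 259.9] [[ 41. -34.]]
dark [308 278  14  17 204] [314.8 286.3] [[-49.  44.]]
```

Call:
drive_tool([
  [0, 0, 0, 0, 10, 0, -1],
  [0, 0, 0, 0, 0, -20, -1],
  [0, 0, 0, 15, 0, -15, -1],
  [0, 0, 0, 15, -18, 0, -1],
  [0, 0, 0, 11, -19, 0, -1],
  [0, 0, 0, 0, 0, 0, -1],
  [0, 0, 0, 0, 0, 0, -1],
  [0, 0, 0, 0, 0, 18, -1],
  [0, 0, 0, 0, 0, 16, -1],
  [0, 0, 0, 0, 0, 0, -1],
  [0, 0, 0, 0, 0, 0, -1],
])

```text
time: 14.78
tool_pos: [0.5704, 0.2166, 0.1158]
tool_rot: [-3.14, 0.0, 1.746]
ft_force: [-0.1, 0.2, 1.2]
width: 0.0001
finger_force: 0.0
```

Call:
drive_tool([
  [0, 0, 0, -9, 0, 0, -1],
  [0, 0, 0, -9, 0, 0, -1],
  [0, 0, 0, -9, 0, 0, -1],
  [0, 0, 0, -9, 0, 0, -1],
  [0, 0, 0, -9, 0, 0, -1],
  [0, 0, 0, -9, 0, 0, -1],
  [0, 0, 0, -9, 0, 0, -1],
  [0, 0, 0, -9, 0, 0, -1],
])

```text
time: 15.45
tool_pos: [0.5826, 0.145, 0.1167]
tool_rot: [3.141, 0.0, 1.747]
ft_force: [-0.4, -0.6, 1.6]
width: -0.0003
finger_force: 0.1
```

```bash
python3 look.py j
```

```text
t 15.45 tray [10.4 20.8] z 116.7 yaw err deg -0.01 w -0.3 F tray [-0.4 -0.5] 1.6 q [ 0.22  0.55  1.76 -0.    0.83  0.05]
dark [ 252  231   63   49 1452] [283.9 250.1] [[ 11. -63.]]
dark [308 278  14  17 210] [314.7 285.9] [[-49.  43.]]
```

View pics/j.png

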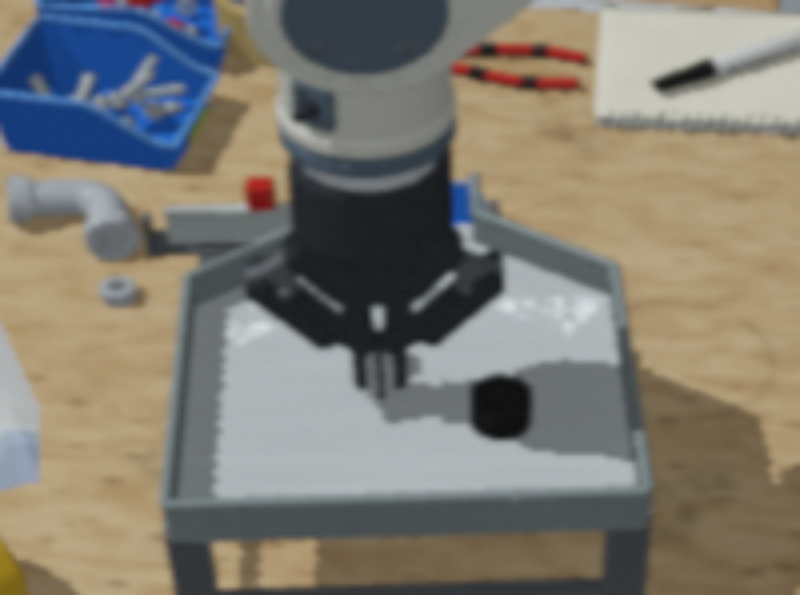

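The picture shows the bush undisturbed at crop (500,407) and nut a hidden in front of the fingers. Continue the sweep.

Call:
drive_tool([
  [0, 0, 0, -9, 0, 0.5, -1],
  [0, 0, 0, -9, 0, 0.5, -1],
  [0, 0, 0, -9, 0, 0, -1],
  [0, 0, 0, -9, 0, 0, -1],
  [0, 0, 0, -9, 0, 0, -1],
  [0, 0, 0, -9, 0, 0, -1],
  [0, 0, 0, -9, 0, 0, -1],
  [0, 0, 0, -9, 0, 0, -1],
  [0, 0, 0, -9, 0, 0, -1],
])

```text
time: 16.25
tool_pos: [0.5968, 0.0654, 0.1156]
tool_rot: [3.142, -0.0, 1.747]
ft_force: [0.6, 0.3, 0.2]
width: -0.0004
finger_force: 0.1
```

```bash
python3 look.py
```

```text
t 16.25 tray [ 10.4 -60. ] z 115.6 yaw err deg -0.0 w -0.4 F tray [0.7 0.2] 0.2 q [ 0.09  0.55  1.76  0.    0.83 -0.09]
dark [267 231  41  22 312] [285.5 236.7] [[   7. -106.]]
dark [309 278  13  17 193] [315.  286.1] [[-50.  44.]]
```

Call:
drive_tool([
  [0, 0, 0, -9, 0, 0, -1],
  [0, 0, 0, -9, 0, 0, -1],
  [0, 0, 0, -9, 0, 0, -1],
  [0, 0, 0, -9, 0, 0, -1],
  [0, 0, 0, -9, 0, 0, -1],
  [0, 0, 0, -9, 0, 0, -1],
  [0, 0, 0, -3, 0, 0, -1],
  [0, 0, 0, 0, 0, 0, -1],
  [0, 0, 0, 0, 0, 0, -1],
])

```text
time: 17.05
tool_pos: [0.6066, 0.01, 0.1155]
tool_rot: [-3.142, -0.0, 1.746]
ft_force: [-0.3, 0.3, 0.5]
width: 0.0002
finger_force: 0.0
```

Call:
drive_tool([
  [0, 0, 0, 15, 0, 0, -1],
  [0, 0, 0, 0, 0, -25, -1],
  [0, 0, 0, 28, 0, -25, -1],
  [0, 0, 0, 20, 35, -10, -1],
  [0, 0, 0, 0, 35, -10, -1],
  [0, 0, 0, 0, 35, 0, -1],
  [0, 0, 0, 0, 0, 0, -1],
  [0, 0, 0, 0, 0, 0, -1],
])

```text
time: 17.72
tool_pos: [0.6997, 0.0925, 0.1852]
tool_rot: [3.141, -0.0, 1.748]
ft_force: [-0.9, -0.2, -0.9]
width: 0.0001
finger_force: 0.0
```

```bash
python3 look.py; python3 - <<'E'
from h import *
t=viewer.get_image('top'); cv2.imwrite('pics/k.png',cv2.resize(t[140:290,180:380],None,fx=4,fy=4))
E
```

```text
t 17.72 tray [116.4 -51.4] z 185.2 yaw err deg 0.09 w 0.1 F tray [-0.9 -0. ] -0.9 q [ 0.11  0.6   1.47  0.    1.07 -0.06]
dark [309 278  13  17 196] [315. 286.] [[-50.  44.]]
```

View pics/k.png

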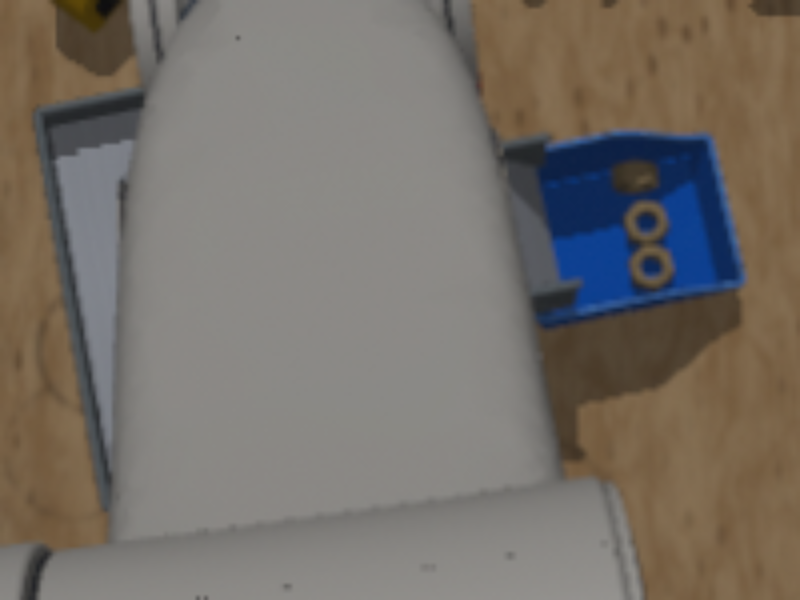

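All three nuts are in the bin at crop (635,177), (645,222) and (651,266). Now I close the shutter from the +x side.

Call:
drive_tool([
  [0, 0, 0, -34, 0, 0, -1],
  [0, 0, 0, -33, 0, 0, -1],
  [0, 0, 0, 0, 0, 0, -1],
  [0, 0, 0, 0, 0, 21, -1],
  [0, 0, 0, 0, 0, 20, -1],
  [0, 0, 0, 0, 0, 0, -1],
  [0, 0, 0, 0, 0, 0, -1],
])

```text
time: 18.4
tool_pos: [0.7087, 0.0248, 0.1434]
tool_rot: [-3.138, -0.001, 1.747]
ft_force: [0.3, 0.6, 0.4]
width: 0.0001
finger_force: 0.0
```

```bash
python3 st.py
```

```text
t 18.4 tray [ 113.5 -119.6] z 143.4 yaw err deg -0.01 w 0.1 F tray [0.4 0.5] 0.4 q [ 0.02  0.65  1.48  0.    1.01 -0.16]
```

Push -x to about 20, then in small steps to the stop.

Call:
drive_tool([
  [0, 0, 0, 0, -8, 0, -1],
  [0, 0, 0, 0, -8, 0, -1],
  [0, 0, 0, 0, -8, 0, -1],
  [0, 0, 0, 0, -8, 0, -1],
  [0, 0, 0, 0, -8, 0, -1],
  [0, 0, 0, 0, -8, 0, -1],
  [0, 0, 0, 0, -8, 0, -1],
  [0, 0, 0, 0, -8, 0, -1],
  [0, 0, 0, 0, -8, 0, -1],
  [0, 0, 0, 0, -8, 0, -1],
  [0, 0, 0, 0, -8, 0, -1],
  [0, 0, 0, 0, -4, 0, -1],
])

```text
time: 19.4
tool_pos: [0.6187, 0.0083, 0.1444]
tool_rot: [-3.141, -0.0, 1.747]
ft_force: [1.7, 0.2, 1.2]
width: 0.0
finger_force: 0.9
```

Call:
drive_tool([
  [0, 0, 0, 0, -3, 0, -1],
  [0, 0, 0, 0, -2, 0, -1],
])

```text
time: 19.57
tool_pos: [0.6147, 0.0075, 0.1444]
tool_rot: [-3.141, -0.0, 1.747]
ft_force: [-0.0, -0.4, 0.0]
width: 0.0001
finger_force: 0.8
```

Call:
drive_tool([
  [0, 0, 0, 0, -2, 0, -1],
])

```text
time: 19.65
tool_pos: [0.6131, 0.0073, 0.1444]
tool_rot: [-3.141, 0.0, 1.747]
ft_force: [1.1, 0.2, 0.6]
width: 0.0002
finger_force: 0.8
```

```bash
python3 st.py
```

```text
t 19.65 tray [  16.2 -120.1] z 144.4 yaw err deg 0.0 w 0.2 F tray [1.1 0.1] 0.6 q [-0.01  0.53  1.72 -0.    0.89 -0.18]
```

Call:
drive_tool([
  [0, 0, 0, 0, -2, 0, -1],
  [0, 0, 0, 0, -1.5, 0, -1],
])

```text
time: 19.82
tool_pos: [0.6097, 0.0066, 0.1444]
tool_rot: [-3.141, 0.0, 1.747]
ft_force: [2.0, 0.3, 0.7]
width: -0.0002
finger_force: 0.8
```

Call:
drive_tool([
  [0, 0, 0, 0, -2, 0, -1],
])

```text
time: 19.9
tool_pos: [0.6078, 0.0063, 0.1444]
tool_rot: [-3.142, 0.0, 1.747]
ft_force: [2.1, -0.1, 0.2]
width: 0.0003
finger_force: 0.8
```

Call:
drive_tool([
  [0, 0, 0, 0, -2, 0, -1],
])

```text
time: 19.98
tool_pos: [0.6072, 0.0061, 0.1447]
tool_rot: [3.138, 0.0, 1.747]
ft_force: [11.4, 2.0, -7.4]
width: -0.0
finger_force: 5.4
```

```bash
python3 st.py
```

```text
t 19.98 tray [  10.2 -120.2] z 144.7 yaw err deg -0.01 w -0.0 F tray [11.6 -0. ] -7.4 q [-0.01  0.52  1.74  0.    0.88 -0.19]
```

The shutter met its shut stop. Back off, rise and clear, then take a final look.

Call:
drive_tool([
  [0, 0, 0, 0, 12, 0, -1],
  [0, 0, 0, 0, 0, -30, -1],
  [0, 0, 0, 0, 0, -30, -1],
  [0, 0, 0, 30, 0, -30, -1],
  [0, 0, 0, 40, 0, 0, -1],
  [0, 0, 0, 40, 0, 0, -1],
  [0, 0, 0, 40, 0, 0, -1],
  [0, 0, 0, 40, 0, 0, -1],
  [0, 0, 0, 40, 0, 0, -1],
  [0, 0, 0, 0, 0, 0, -1],
  [0, 0, 0, 0, 0, 0, -1],
  [0, 0, 0, 0, 0, 0, -1],
])

```text
time: 20.98
tool_pos: [0.5768, 0.2337, 0.2336]
tool_rot: [-3.14, 0.001, 1.748]
ft_force: [0.0, -0.9, 1.0]
width: -0.0002
finger_force: 0.0
```

```bash
python3 look.py; python3 - <<'E'
from st import *
t=viewer.get_image('top'); cv2.imwrite('pics/m.png',cv2.resize(t[120:300,150:390],None,fx=3.3,fy=3.3))
hsv=cv2.cvtColor(t,cv2.COLOR_BGR2HSV); m=((hsv[...,0]<8)|(hsv[...,0]>172))&(hsv[...,1]>170)&(hsv[...,2]>90)
n,l,s,ct=cv2.connectedComponentsWithStats(m.astype('uint8'))
for i in range(1,n):
    if s[i,4]>15 and 280<ct[i][0]<330 and 140<ct[i][1]<230: print(ct[i],(ray('top',[ct[i]],.149)[:,:2]-o[:2])@Rm*1000)
E
```

```text
t 20.98 tray [ 20.2 109.2] z 233.6 yaw err deg 0.05 w -0.2 F tray [-0.1 -0.9] 1.0 q [ 0.37  0.43  1.64 -0.    1.07  0.19]
dark [249 231  63  39 957] [279.6 245.1] [[ 20. -79.]]
dark [309 278  13  17 193] [315.  286.1] [[-50.  44.]]
[304.03333333 197.26666667] [[  -9.70780008 -116.33808396]]
```

View pics/m.png

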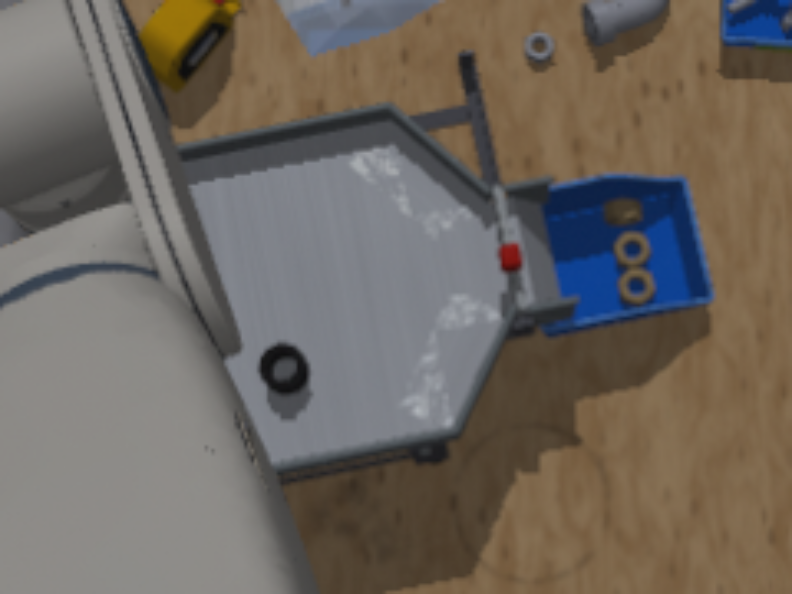

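The lug is at tray x = -9.7, so the shutter is shut. The three nuts are in the bin, the bush is on the tray, and the arm is clear.

```bash
python3 -c "
from plant import job
print(job.hand_in())"
```

```text
the job is handed in; nothing more can be done
None
```

The job is handed in: the shutter went fully open, all three brass nuts are in the blue bin, the black bush is still on the tray and the shutter is shut again; the hand-in returned no verdict, so this rests on the final pictures and force readings.

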